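Board tester: cover off, lever three clicks and hold

TASK

Lift the cover plate off the board tester's pins and lay it flat on the green mat, without dropping it. Then push the click lever that was under it exactly three clicks on from rest, never on into a fourth, and finish while still holding it there with the fingers, since its spring drives it back when let go. Leave everything else on the bench where it is.

Things in the scene. Friction and masses are not known exactly. Their poses are not given: they have to be found in the camera images.
- tester: board tester, fixed: grey base block 200 (x) x 274 (y) x 30 mm; on it two cheeks, 130 mm long (x), 25 mm thick, rising to 105 mm above the table, inner faces at y = +-112 mm. A steel pin, 8 mm thick, 18 mm tall, stands on each cheek's top at x = 0, y = +-124.5 mm. Origin: centre of the underside; z up, x away from the robot at zero yaw. Lever and toothed sector lie between the cheeks, under the cover
- cover_grip (a point): centre of the cover's handle, an upright black rib 12 mm thick (x), 70 mm long (y), 30 mm tall in the middle of the plate; 15 mm above the plate's top face, 19 mm above its underside; z up
- cover: loose aluminium cover plate, 130 (x) x 274 (y) x 4 mm, about 0.3 kg (0.2 to 0.45); at the start it lies on the two cheeks with its two 11 mm square holes over the pins; origin at the centre of its underside, z up
- mat: green bench mat, fixed, 280 (x) x 360 (y) x 3 mm thick; origin at the centre of its underside, z up
- lever (a joint): angle of the click lever (rad): 0 at the rest stop, growing anticlockwise seen from above (the post goes towards the tester's -y side), up to 1.25. A return spring pushes it back all the way when let go: about 6.5 N at the post at rest, 8.5 N at 0.7 rad. At rest the arm points from its axis towards the tester's -x, turned 0.55 rad to its +y side
- lever_axis (a point): point on the lever's upright axis, at x = +45 mm, y = 0 in the tester's frame, 30 mm above the table; axes as the tester's
- lever_post (a point): middle of the lever's upright round black post, 14 mm thick, 36 mm tall (18 mm either way of this point), 90 mm from the lever's axis, its top 92 mm above the table. x points outwards along the arm, z up. The steel arm under it is 16 mm wide, its top face 18 mm below this point. With the cover off nothing as high as the post stands within 40 mm of it
- sector: toothed sector under the lever, fixed, its setting differs each time; origin on the lever's axis, z up. Six radial ridges, 0.17 rad apart; a sprung ball under the arm rides over them. Counted from rest, ridge k lies (k - 3.5) x 0.17 rad anticlockwise from this frame's x axis. Click k is the ball dropping into the notch 0.085 rad past ridge k. The lever first moves freely for 0.05 to 0.23 rad
- third_notch (a point): point on the line of the third click's notch, 90 mm from the lever's axis along the sector's x axis: where the post stands at the third click. Felt at the post, the push rises by about 4 N over the spring on meeting a ridge, falls over its crest to about 4 N under the spring, and on reaching the notch jumps by about 8 N as the next ridge is met; 15 mm of post travel per click
- screwdriver: bystander: screwdriver, 160 mm long, lying along the far edge of the mat
- fan: bystander: square case fan, 80 x 80 x 25 mm; origin at its underside
- drive: bystander: hard drive, 102 x 147 x 26 mm, lying flat; origin at its underside
- canister: bystander: black round can, 70 mm across, 110 mm tall; origin at its underside
- heatsink: bystander: finned heatsink, 90 x 90 x 40 mm; origin at its underside

How it is judged:
By the outcome, as a careful person would: the job done as asked, in the order asked, and still so for the second after the job is handed in, while the arm keeps its last pose, push and grip.
It also fails if it takes over 72 s, if anything falls off the work surface, if the arm or the gripper's body presses on something with over 40 N, if the wrist force passes 120 N, or if a joint passes its speed limit or range.

ROBOT

A 6-joint arm with a two-finger parallel gripper is mounted at the origin on the work surface. World frame = base frame: x ahead of the robot, y to its left, z up, the work surface at z = 0. Lengths are in m, angles in rad, forces in N, time in s.
With the tool pointing down it reaches from about 0.225 to 0.875 m from the base axis. Payload 3.4 kg.
Tool frame: the origin (TCP) lies between the finger pads; the fingertips stand 19 mm ahead of it and the grasp point (between the pads) is the TCP; z points along the fingers, y is the line along which they close (so a half turn about z gives the same grasp; the last joint's range is limited). The gripper opens to 85 mm and grips with 20 to 120 N. Pads are 22 mm wide; open, the fingers measure 114 mm over their backs; the gripper's body (76 mm by 85 mm) begins 54 mm behind the grasp point. The pads swing forward as they close: fully open they stand 13 mm farther back than shut.
Start: joints at [1.181, 0.276, 1.505, -0, 1.361, -0.121], TCP at [0.153, 0.554, 0.25] pointing down, gripper open.
Joint ranges: [-2.89, 2.89], [-0.75, 2.08], [0.22, 2.7], [-1.18, 4.32], [0.11, 2.71], [-2.7, 2.7]. Speed limits (rad/s): [2.57, 2.57, 3.14, 3.14, 3.14, 3.14].

INTERFACE

Orientations are given as a unit quaternion [w, x, y, z].
In Python, from rig import get_state, imaging, ticket gives the robot as it stands. The module is installed in compiled form; this text tells all that it offers.
- The arm moves only by the shell command python3 -m inch 'ROWS' [FORCE]. ROWS is JSON, a list of rows, each an object with "claw": the opening, from -1 (shut) to 1 (fully open); "travel": the shift along the world's x, y, z in units of 200 mm (1.0 is 200 mm), a list of three; "turn": the turn about the world's z in units of 180 degrees (1.0 is 180 degrees). A call has 1 to 5 rows; each row is the pose to reach, as a shift and turn from the pose commanded when the call began, turning the shorter way round; what a row does not reach only later rows make up. A row lasts 1/10 s, in which the tool goes at most 50 mm and 8.59 degrees, less where a joint would pass 70% of its speed; a pose out of reach is approached as far as the arm can. A call with a number of a shift or a turn outside -1 to 1 is refused whole. A call with a gripper value outside its range is refused whole. The fingers move at their own pace and stop on an object; FORCE is the grip in N (left out, the last holds). Time passes only in rows, so rows that repeat a pose let the fingers close. It gives the time, the measured TCP pose, the force, the opening and the grip force at its end, in the units of the state.
- get_state(): the state, without advancing time (a new reading comes with each control period).
- imaging.get_image(name): name is "side" or "top" or "wrist"; returns the picture (480x640x3 uint8, red, green, blue); there is no depth.
- imaging.camera_params(name): a dict with "camera_matrix" (3x3 intrinsics, pixels), "cam_to_world" (4x4, takes a point from camera to world coordinates); the wrist camera has in their place "T_tool_cam" (4x4, takes a point from camera to tool coordinates, whose origin is the TCP and whose axes are the flange's). Camera axes: x right, y down, z forward; pixel columns grow to the right and rows downward; lengths in m; the calibration is good to about 2 mm. A picture is of the moment at which its call begins: read the wrist's pose just before it. camera_params takes no time and is no camera call.
- ticket.sign_off(): hands the job in; it is judged then, once.
The state is a dict: "clock": time; "qpos": joint angles; "qd": joint speeds; "effort": joint torques, N m; "position": TCP position; "ee_rot": TCP orientation; "contact_force": force on the tool from outside, world axes, zero at the start; "moment": the same for the moment, N m; "width": finger opening in m; "gripper_force": force on a finger pad.
Only numpy, scipy, OpenCV 4.12 (cv2) and the standard library are available. Lean on these libraries where they do the work, as an engineer would, in place of code of your own. Each camera call takes 0.05 s, during which the arm holds its last target. There are 200 camera calls.

## Working session

There is one attempt and no reset: what is moved stays moved. The work goes in short steps, Python scripts to look and compute and a shell command to move; the robot and the scene stay as the last step left them, time stands still between calls to the robot, and variables do not carry over. Pictures are saved under pics/ and viewed, at most 10 in all, crops included, and the job is handed in when it is done.

```bash
mkdir -p pics; python3 - <<'E'
from rig import get_state, imaging
import cv2, numpy as np
s=get_state(); print({k:np.round(v,3).tolist() for k,v in s.items()})
for n in("top","side"):
    cv2.imwrite(f"pics/{n}0.png",imaging.get_image(n)[:,:,::-1]); p=imaging.camera_params(n); print(n,np.round(p["camera_matrix"],1).tolist(),np.round(p["cam_to_world"],3).tolist())
print(np.round(imaging.camera_params("wrist")["T_tool_cam"],3).tolist())
E
```

```text
{'clock': 0.0, 'qpos': [1.181, 0.277, 1.506, -0.0, 1.361, -0.121], 'qd': [0.001, -0.001, -0.001, 0.001, 0.0, 0.001], 'effort': [0.0, -41.679, -24.58, -0.0, 0.011, -0.0], 'position': [0.153, 0.554, 0.249], 'ee_rot': [-0.0, 0.134, 0.991, -0.001], 'contact_force': [-0.361, 0.795, -0.613], 'moment': [0.038, -0.01, 0.04], 'gripper_force': 0.0, 'width': 0.086}
top [[552.8, 0.0, 334.6], [0.0, 552.8, 232.1], [0.0, 0.0, 1.0]] [[0.015, -0.99, 0.141, 0.382], [-1.0, -0.017, -0.01, -0.127], [0.012, -0.14, -0.99, 1.207], [0.0, 0.0, 0.0, 1.0]]
side [[607.8, 0.0, 325.0], [0.0, 607.8, 234.9], [0.0, 0.0, 1.0]] [[0.956, -0.208, 0.209, 0.249], [-0.294, -0.698, 0.653, -1.044], [0.01, -0.686, -0.728, 1.177], [0.0, 0.0, 0.0, 1.0]]
[[-0.0, -0.957, -0.29, 0.074], [1.0, 0.0, -0.0, -0.0], [0.0, -0.29, 0.957, -0.124], [0.0, 0.0, 0.0, 1.0]]
```

View pics/top0.png

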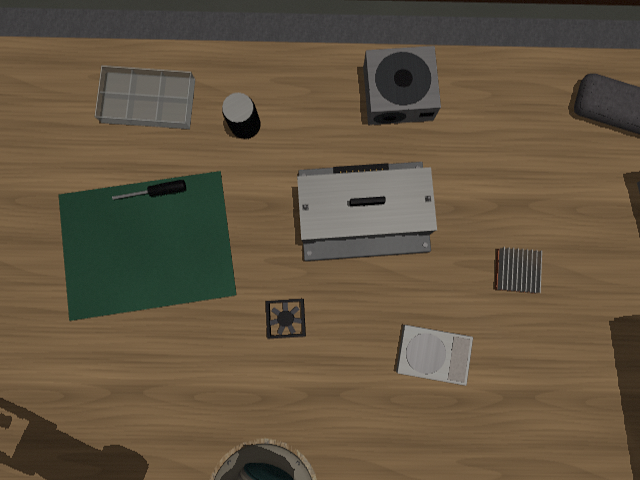

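View pics/side0.png

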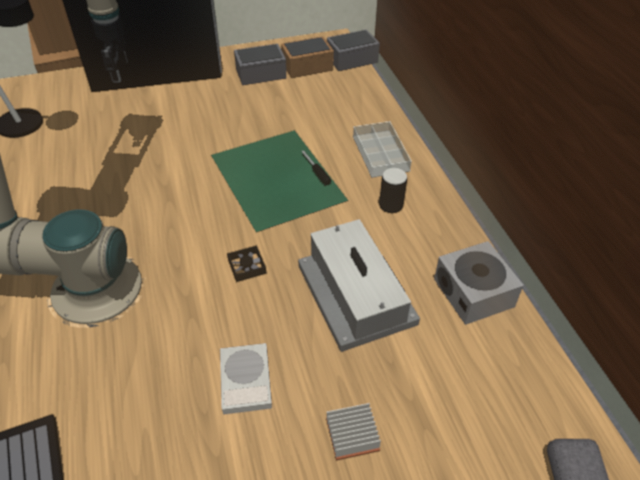

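The top view shows the cover at about (298–436, 168–241) with its handle at (367,202) and pins at (305,207) and (428,199). The mat's corners are (59,195), (221,172), (236,295) and (69,320), with the screwdriver along its far edge. In the side view the handle is at (359,261) and the pins at (337,229) and (382,305).

```bash
cat > h.py <<'E'
from rig import get_state, imaging
import cv2, numpy as np
from scipy.spatial.transform import Rotation as R
def cam(n,s=None):
    p=imaging.camera_params(n)
    if n!="wrist": return p["camera_matrix"],p["cam_to_world"]
    T=np.eye(4); q=s["ee_rot"]; T[:3,:3]=R.from_quat([q[1],q[2],q[3],q[0]]).as_matrix(); T[:3,3]=s["position"]
    return p["camera_matrix"],T@p["T_tool_cam"]
def ray(n,uv,z,s=None):
    K,T=cam(n,s); d=T[:3,:3]@np.linalg.solve(K,[uv[0],uv[1],1]); o=T[:3,3]
    return o+d*(z-o[2])/d[2]
def proj(n,P,s=None):
    K,T=cam(n,s); c=K@(np.linalg.inv(T)@np.append(P,1))[:3]; return c[:2]/c[2]
def big(m,box=None):
    m=m.astype(np.uint8)
    if box: k=np.zeros_like(m); a,b,c,d=box; k[b:d,a:c]=1; m=m*k
    return max(cv2.findContours(m,cv2.RETR_EXTERNAL,cv2.CHAIN_APPROX_NONE)[0],key=cv2.contourArea)
def cen(c): M=cv2.moments(c); return np.array([M["m10"],M["m01"]])/M["m00"]
def rect(n,c,z):
    P=np.array([ray(n,p[0],z)[:2] for p in c]).astype(np.float32)
    r=cv2.minAreaRect(P*1000); return np.round(r[0],1),np.round(r[1],1),round(r[2],2)
E
python3 - <<'E'
from h import *
for n,hb,cb in(("top",(340,190,395,215),(285,160,445,245)),("side",(340,240,375,280),(305,215,415,325))):
    im=cv2.cvtColor(cv2.imread(f"pics/{n}0.png"),cv2.COLOR_BGR2RGB); hsv=cv2.cvtColor(im,cv2.COLOR_RGB2HSV)
    g=big((hsv[...,0]>60)&(hsv[...,0]<95)&(hsv[...,1]>90), (0,100,400,400))
    print(n,"mat",rect(n,g,.003))
    v=im.max(2); hc=big(v<70,hb); print("handle",cen(hc),rect(n,hc,.139),rect(n,hc,.124))
    if n=="top":
        cc=big((v>125)&(hsv[...,1]<50),cb); print("cover",rect(n,cc,.109),cv2.boundingRect(cc))
for n,a,b in(("top",(305,207),(428,199)),("side",(337,229),(382,305))):
    A,B=ray(n,a,.123),ray(n,b,.123); d=A-B; print(n,A,B,(A+B)/2,np.linalg.norm(d),np.arctan2(-d[0],d[1]))
E
```

```text
top mat (array([519.7, 272.6]), array([277.4, 358.5]), 9.57)
handle [366.0845666  201.03100775] (array([ 596. , -197.5]), array([15.4, 73.8]), 5.02) (array([ 599. , -198.5]), array([15.6, 74.9]), 5.02)
cover (array([ 598.8, -201.5]), array([129.7, 273.4]), 5.07) (298, 167, 139, 73)
side mat (array([517.6, 242.8]), array([222.1, 288.9]), 6.81)
handle [358.28654971 261.51695906] (array([ 594.3, -211.7]), array([15.9, 81.7]), 4.74) (array([ 599.3, -199.6]), array([16.1, 82.9]), 4.74)
top [ 0.58506383 -0.07789982  0.123     ] [ 0.60558133 -0.3235117   0.123     ] [ 0.59532258 -0.20070576  0.123     ] 0.24646737227780446 0.08334275536359659
side [ 0.58453182 -0.08780146  0.123     ] [ 0.6076579  -0.33122034  0.123     ] [ 0.59609486 -0.2095109   0.123     ] 0.2445149587924732 0.09472099730356157
```

```bash
python3 -m inch '[{"claw":1,"travel":[0.14,-0.235,0],"turn":-0.024},{"claw":1,"travel":[0.28,-0.47,0],"turn":-0.048},{"claw":1,"travel":[0.42,-0.705,0],"turn":-0.072},{"claw":1,"travel":[0.555,-0.94,0],"turn":-0.097},{"claw":1,"travel":[0.555,-0.94,0],"turn":-0.097}]' && 
python3 -m inch '[{"claw":1,"travel":[0.14,-0.235,0],"turn":-0.024},{"claw":1,"travel":[0.28,-0.47,0],"turn":-0.048},{"claw":1,"travel":[0.42,-0.705,0],"turn":-0.072},{"claw":1,"travel":[0.555,-0.94,0],"turn":-0.097},{"claw":1,"travel":[0.555,-0.94,0],"turn":-0.097}]' &&
python3 -m inch '[{"claw":1,"travel":[0.14,-0.235,0],"turn":-0.024},{"claw":1,"travel":[0.28,-0.47,0],"turn":-0.048},{"claw":1,"travel":[0.42,-0.705,0],"turn":-0.072},{"claw":1,"travel":[0.555,-0.94,0],"turn":-0.097},{"claw":1,"travel":[0.555,-0.94,0],"turn":-0.097}]'
```

```text
clock: 0.6
position: [0.2646, 0.3626, 0.25]
ee_rot: [0.0, 0.285, 0.959, -0.001]
contact_force: [-0.3, 0.2, -0.5]
width: 0.0852
gripper_force: 0.0
clock: 1.1
position: [0.3763, 0.1749, 0.2502]
ee_rot: [0.001, 0.428, 0.904, -0.001]
contact_force: [0.3, 0.4, 0.3]
width: 0.0855
gripper_force: 0.0
clock: 1.6
position: [0.4878, -0.0137, 0.2499]
ee_rot: [0.001, 0.56, 0.829, -0.001]
contact_force: [0.1, 0.5, -1.0]
width: 0.0857
gripper_force: 0.0
```

```bash
python3 -m inch '[{"claw":1,"travel":[0.14,-0.235,0],"turn":-0.024},{"claw":1,"travel":[0.28,-0.47,0],"turn":-0.048},{"claw":1,"travel":[0.42,-0.705,0],"turn":-0.072},{"claw":1,"travel":[0.55,-0.93,0],"turn":-0.096},{"claw":1,"travel":[0.55,-0.93,0],"turn":-0.096}]' && python3 -m inch '[{"claw":1,"travel":[0,0,0],"turn":0},{"claw":1,"travel":[0,0,0],"turn":0}]' && python3 - <<'E'
from h import *
s=get_state(); im=imaging.get_image("wrist"); cv2.imwrite("pics/w1.png",im[:,:,::-1])
print(s["position"],s["ee_rot"],proj("wrist",[.598,-.2,.139],s))
E
```

```text
clock: 2.1
position: [0.5976, -0.2003, 0.2489]
ee_rot: [0.001, 0.678, 0.736, -0.001]
contact_force: [-1.5, -0.1, -0.3]
width: 0.0854
gripper_force: 0.0
clock: 2.3
position: [0.5948, -0.1946, 0.2496]
ee_rot: [-0.001, 0.676, 0.737, 0.0]
contact_force: [-0.6, 0.4, 0.0]
width: 0.0855
gripper_force: 0.0
[ 0.59483096 -0.1946062   0.24961903] [-1.43637331e-03  6.75874907e-01  7.37014957e-01  1.16850388e-05] [326.56271786 255.48890284]
```

View pics/w1.png

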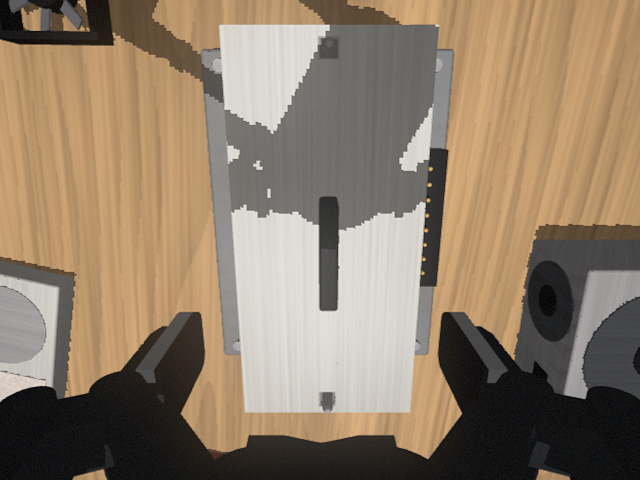

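The wrist view shows the cover with its handle upright, spanning (320–338, 197–310), with pins at (329,47) and (327,401).

```bash
python3 - <<'E'
from h import *
s=get_state(); c=0
for uv,z in (((329,199),.139),((328.5,309),.139),((328,40),.123),((327,396),.123),((329,220),.109),((228,215),.109),((424,215),.109)): print(uv,ray("wrist",uv,z,s))
E
```

```text
(329, 199) [ 0.59620432 -0.16429864  0.139     ]
(328.5, 309) [ 0.60254059 -0.23568812  0.139     ]
(328, 40) [ 0.5877167  -0.07649761  0.123     ]
(327, 396) [ 0.60895688 -0.31398435  0.123     ]
(329, 220) [ 0.59857479 -0.18423308  0.109     ]
(228, 215) [ 0.53022774 -0.18676012  0.109     ]
(424, 215) [ 0.66216765 -0.17515408  0.109     ]
```

```bash
python3 -m inch '[{"claw":0.2,"travel":[0.015,-0.02,-0.15],"turn":0},{"claw":0,"travel":[0.018,-0.02,-0.3],"turn":0},{"claw":-0.2,"travel":[0.018,-0.02,-0.45],"turn":0},{"claw":-0.3,"travel":[0.018,-0.02,-0.55],"turn":0},{"claw":-0.3,"travel":[0.018,-0.02,-0.595],"turn":0}]' && python3 -m inch '[{"claw":-1,"travel":[0,0,0],"turn":0},{"claw":-1,"travel":[0,0,0],"turn":0},{"claw":-1,"travel":[0,0,0],"turn":0},{"claw":-1,"travel":[0,0,0],"turn":0},{"claw":-1,"travel":[0,0,0],"turn":0}]' 80
```

```text
clock: 2.85
position: [0.5973, -0.197, 0.1297]
ee_rot: [-0.002, 0.675, 0.738, -0.0]
contact_force: [-1.0, 0.3, 0.3]
width: 0.03
gripper_force: 0.0
clock: 3.35
position: [0.5995, -0.1996, 0.1318]
ee_rot: [0.0, 0.676, 0.737, 0.0]
contact_force: [0.1, 0.8, -3.6]
width: 0.0104
gripper_force: 80.5
```

```bash
python3 -m inch '[{"claw":-1,"travel":[0,0,0.03],"turn":0},{"claw":-1,"travel":[0,0,0.07],"turn":0},{"claw":-1,"travel":[0,0,0.12],"turn":0},{"claw":-1,"travel":[0,0,0.17],"turn":0},{"claw":-1,"travel":[0,0,0.22],"turn":0}]' && python3 -m inch '[{"claw":-1,"travel":[0,0,0.07],"turn":0},{"claw":-1,"travel":[0,0,0.14],"turn":0},{"claw":-1,"travel":[0,0,0.22],"turn":0},{"claw":-1,"travel":[0,0,0.3],"turn":0},{"claw":-1,"travel":[0,0,0.3],"turn":0}]'
```

```text
clock: 3.85
position: [0.5996, -0.1998, 0.1767]
ee_rot: [0.001, 0.676, 0.737, 0.0]
contact_force: [-0.4, 0.3, -3.5]
width: 0.0105
gripper_force: 80.4
clock: 4.35
position: [0.6007, -0.2002, 0.2387]
ee_rot: [0.003, 0.676, 0.737, 0.001]
contact_force: [1.0, -0.3, -2.8]
width: 0.0106
gripper_force: 80.8
```

```bash
python3 - <<'E'
from h import *
s=get_state(); print(s["position"],s["contact_force"],s["moment"],s["width"])
a=imaging.get_image("side"); b=imaging.get_image("wrist")
cv2.imwrite("pics/lift.png",np.hstack([a[100:400,200:520],b[100:400,160:480]])[:,:,::-1])
E
```

```text
[ 0.60072486 -0.20022384  0.2386957 ] [ 1.00524765 -0.30733529 -2.75419474] [-0.009997    0.01440157 -0.05874317] 0.010632156205109993
```

View pics/lift.png

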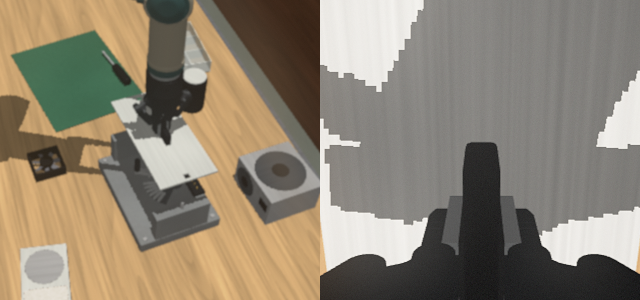

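The cover is clear of the pins and level in the grip: the plate is at about (165,145) in the side crop, and the handle is square between the pads in the wrist crop.

```bash
python3 -m inch '[{"claw":-1,"travel":[-0.01,0.04,0],"turn":0},{"claw":-1,"travel":[-0.03,0.13,0],"turn":0},{"claw":-1,"travel":[-0.07,0.29,0],"turn":0},{"claw":-1,"travel":[-0.11,0.45,0],"turn":0.004},{"claw":-1,"travel":[-0.15,0.62,0],"turn":0.008}]' && python3 -m inch '[{"claw":-1,"travel":[-0.04,0.17,0],"turn":0.003},{"claw":-1,"travel":[-0.08,0.34,0],"turn":0.006},{"claw":-1,"travel":[-0.12,0.51,0],"turn":0.009},{"claw":-1,"travel":[-0.16,0.68,0],"turn":0.012},{"claw":-1,"travel":[-0.2,0.85,0],"turn":0.014}]' && python3 -m inch '[{"claw":-1,"travel":[-0.04,0.17,0],"turn":0.001},{"claw":-1,"travel":[-0.09,0.36,0],"turn":0.002},{"claw":-1,"travel":[-0.14,0.54,0],"turn":0.003},{"claw":-1,"travel":[-0.18,0.7,0],"turn":0.004},{"claw":-1,"travel":[-0.21,0.81,0],"turn":0.004}]' && python3 -m inch '[{"claw":-1,"travel":[-0.01,0.05,-0.05],"turn":0},{"claw":-1,"travel":[-0.01,0.053,-0.15],"turn":0},{"claw":-1,"travel":[-0.01,0.053,-0.27],"turn":0},{"claw":-1,"travel":[-0.01,0.053,-0.4],"turn":0},{"claw":-1,"travel":[-0.01,0.053,-0.5],"turn":0}]'
```

```text
clock: 4.95
position: [0.5678, -0.0731, 0.2345]
ee_rot: [-0.001, 0.667, 0.745, -0.0]
contact_force: [0.9, 0.0, -2.6]
width: 0.0108
gripper_force: 80.8
clock: 5.45
position: [0.5272, 0.097, 0.2348]
ee_rot: [-0.001, 0.65, 0.76, -0.0]
contact_force: [0.8, -0.1, -2.4]
width: 0.0104
gripper_force: 80.8
clock: 5.95
position: [0.4845, 0.2593, 0.2347]
ee_rot: [-0.001, 0.644, 0.765, -0.0]
contact_force: [0.3, -0.2, -3.2]
width: 0.0106
gripper_force: 80.7
clock: 6.45
position: [0.4835, 0.2663, 0.1328]
ee_rot: [-0.001, 0.645, 0.764, -0.002]
contact_force: [0.4, 0.3, -3.3]
width: 0.0102
gripper_force: 80.8
```

```bash
python3 -m inch '[{"claw":-1,"travel":[0,0,-0.12],"turn":0},{"claw":-1,"travel":[0,0,-0.25],"turn":0},{"claw":-1,"travel":[0,0,-0.36],"turn":0},{"claw":-1,"travel":[0,0,-0.43],"turn":0},{"claw":-1,"travel":[0,0,-0.46],"turn":0}]' && python3 -m inch '[{"claw":-1,"travel":[0,0,-0.01],"turn":0},{"claw":-1,"travel":[0,0,-0.02],"turn":0},{"claw":-1,"travel":[0,0,-0.03],"turn":0}]'&& python3 -m inch '[{"claw":-1,"travel":[0,0,-0.008],"turn":0},{"claw":-1,"travel":[0,0,-0.015],"turn":0},{"claw":-1,"travel":[0,0,-0.015],"turn":0}]'
```

```text
clock: 6.95
position: [0.4832, 0.266, 0.041]
ee_rot: [-0.001, 0.645, 0.764, -0.002]
contact_force: [-0.8, 0.6, -2.5]
width: 0.0106
gripper_force: 80.7
clock: 7.25
position: [0.4859, 0.2672, 0.038]
ee_rot: [0.0, 0.645, 0.764, 0.001]
contact_force: [-0.0, 0.4, -3.7]
width: 0.0102
gripper_force: 80.7
clock: 7.55
position: [0.4853, 0.267, 0.0344]
ee_rot: [0.0, 0.645, 0.764, 0.0]
contact_force: [0.4, -0.1, -3.4]
width: 0.0107
gripper_force: 80.7
```

```bash
python3 -m inch '[{"claw":-1,"travel":[0,0,-0.01],"turn":0},{"claw":-1,"travel":[0,0,-0.015],"turn":0},{"claw":-1,"travel":[0,0,-0.015],"turn":0}]' && python3 -m inch '[{"claw":-1,"travel":[0,0,-0.006],"turn":0},{"claw":-1,"travel":[0,0,-0.006],"turn":0}]' && python3 -m inch '[{"claw":-1,"travel":[0,0,-0.006],"turn":0},{"claw":-1,"travel":[0,0,-0.006],"turn":0}]'
```

```text
clock: 7.85
position: [0.4852, 0.2669, 0.0312]
ee_rot: [-0.0, 0.645, 0.764, -0.0]
contact_force: [0.4, -0.7, -2.9]
width: 0.0109
gripper_force: 80.7
clock: 8.05
position: [0.4852, 0.2669, 0.03]
ee_rot: [-0.0, 0.645, 0.764, -0.0]
contact_force: [0.5, -0.7, -2.9]
width: 0.0104
gripper_force: 80.7
clock: 8.25
position: [0.4854, 0.267, 0.0296]
ee_rot: [0.0, 0.645, 0.764, 0.0]
contact_force: [-1.6, -1.2, 3.2]
width: 0.0105
gripper_force: 81.7
```

```bash
python3 -m inch '[{"claw":-0.6,"travel":[0,0,0],"turn":0},{"claw":-0.5,"travel":[0,0,0],"turn":0},{"claw":-0.4,"travel":[0,0,0],"turn":0},{"claw":-0.4,"travel":[0,0,0],"turn":0}]' && python3 -m inch '[{"claw":-0.4,"travel":[0,0,0.05],"turn":0},{"claw":-0.4,"travel":[0,0,0.15],"turn":0},{"claw":-0.4,"travel":[0,0,0.35],"turn":0},{"claw":-0.4,"travel":[0,0,0.6],"turn":0},{"claw":-0.4,"travel":[0,0,0.85],"turn":0}]' && python3 -m inch '[{"claw":0,"travel":[0.1,-0.22,0],"turn":0},{"claw":0,"travel":[0.2,-0.44,0],"turn":0},{"claw":0,"travel":[0.3,-0.66,0],"turn":0},{"claw":0,"travel":[0.3,-0.86,0],"turn":0},{"claw":0,"travel":[0.3,-0.86,0],"turn":0}]' &&  python3 - <<'E'
from h import *
s=get_state(); im=imaging.get_image("top"); cv2.imwrite("pics/top2.png",im[:,:,::-1])
hsv=cv2.cvtColor(im,cv2.COLOR_RGB2HSV); v=im.max(2)
print(rect("top",big((v>125)&(hsv[...,1]<50),(50,170,250,330)),.007))
E
```

```text
clock: 8.65
position: [0.4854, 0.267, 0.0289]
ee_rot: [0.0, 0.645, 0.764, 0.0]
contact_force: [-0.0, -0.9, -0.7]
width: 0.0256
gripper_force: 0.0
clock: 9.15
position: [0.4848, 0.2668, 0.2011]
ee_rot: [-0.0, 0.645, 0.764, -0.0]
contact_force: [1.2, 0.3, -0.4]
width: 0.0256
gripper_force: 0.0
clock: 9.65
position: [0.5458, 0.0904, 0.1995]
ee_rot: [0.001, 0.647, 0.762, -0.001]
contact_force: [0.1, 0.1, 0.7]
width: 0.0423
gripper_force: 0.0
(array([478.4, 303.9]), array([128.3, 137.6]), 8.69)
```

View pics/top2.png

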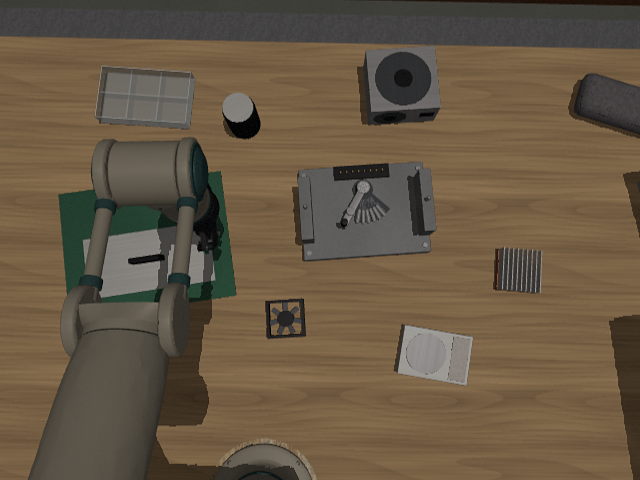

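The cover lies within the mat, clear of the screwdriver and partly hidden by the arm. The lever is now exposed, with its axis at (362,187), its post at (344,221) and the ridges fanning around (370,212).

```bash
python3 -m inch '[{"claw":0,"travel":[0.01,-0.16,0],"turn":0.04},{"claw":0,"travel":[0.02,-0.32,0],"turn":0.08},{"claw":0,"travel":[0.03,-0.48,0],"turn":0.12},{"claw":0,"travel":[0.04,-0.64,0],"turn":0.16},{"claw":0,"travel":[0.045,-0.64,0],"turn":0.16}]' && python3 -m inch '[{"claw":0,"travel":[0.01,-0.16,0],"turn":0.04},{"claw":0,"travel":[0.02,-0.32,0],"turn":0.08},{"claw":0,"travel":[0.03,-0.48,0],"turn":0.12},{"claw":0,"travel":[0.04,-0.61,0],"turn":0.14},{"claw":0,"travel":[0.04,-0.61,0],"turn":0.14}]' && python3 -m inch '[{"claw":0,"travel":[0,0,0],"turn":0},{"claw":0,"travel":[0,0,0],"turn":0}]'; python3 - <<'E'
from h import *
s=get_state(); im=imaging.get_image("wrist"); cv2.imwrite("pics/w3.png",im[:,:,::-1]); np.save("s3.npy",s,allow_pickle=True)
t=imaging.get_image("top"); cv2.imwrite("pics/t3.png",t[:,:,::-1]); sd=imaging.get_image("side"); cv2.imwrite("pics/s3.png",sd[:,:,::-1])
v=t.max(2); hsv=cv2.cvtColor(t,cv2.COLOR_RGB2HSV)
print(rect("top",big((v>125)&(hsv[...,1]<50),(50,200,250,330)),.007))
print(proj("wrist",[.5628,-.1559,.092],s),proj("wrist",[.6433,-.1961,.055],s))
for P in([.5628,-.1559,.092],[.6433,-.1961,.055]): print(proj("top",P))
E
```

```text
clock: 10.2
position: [0.5548, -0.035, 0.1994]
ee_rot: [0.001, 0.435, 0.9, -0.0]
contact_force: [0.0, 1.1, 0.1]
width: 0.0426
gripper_force: 0.0
clock: 10.7
position: [0.5632, -0.1562, 0.1991]
ee_rot: [0.001, 0.229, 0.973, -0.0]
contact_force: [0.6, 0.9, -0.2]
width: 0.0428
gripper_force: 0.0
clock: 10.9
position: [0.5623, -0.153, 0.199]
ee_rot: [-0.0, 0.228, 0.974, 0.001]
contact_force: [0.0, -0.1, -0.5]
width: 0.0425
gripper_force: 0.0
(array([484.6, 263.9]), array([128.6, 272.9]), 9.58)
[317.46518962 251.89366205] [317.75110577 349.39743176]
[343.57029285 221.18078445]
[362.42942137 186.97584562]
```

View pics/w3.png

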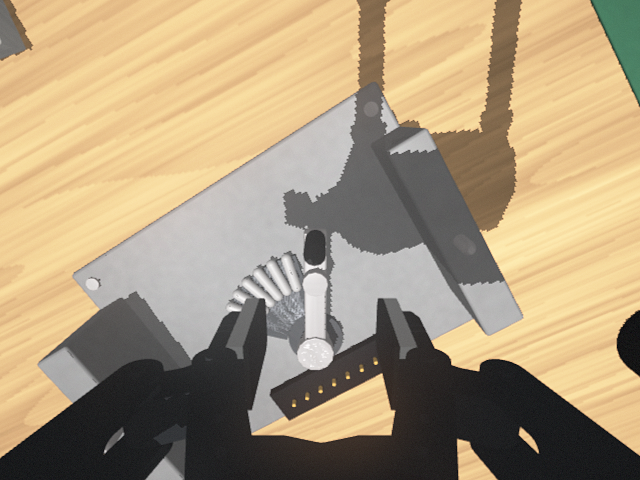

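The wrist view shows the post at (315,247), the hub at (316,352) and six ridges fanning to the left from (291,256) to (232,300). I'll enlarge the sector to measure it.

```bash
python3 - <<'E'
import cv2
im=cv2.imread("pics/w3.png")[235:360,215:345]; cv2.imwrite("pics/z3.png",cv2.resize(im,None,fx=4.8,fy=4.8,interpolation=cv2.INTER_CUBIC))
E
```

```text
(no output)
```

View pics/z3.png

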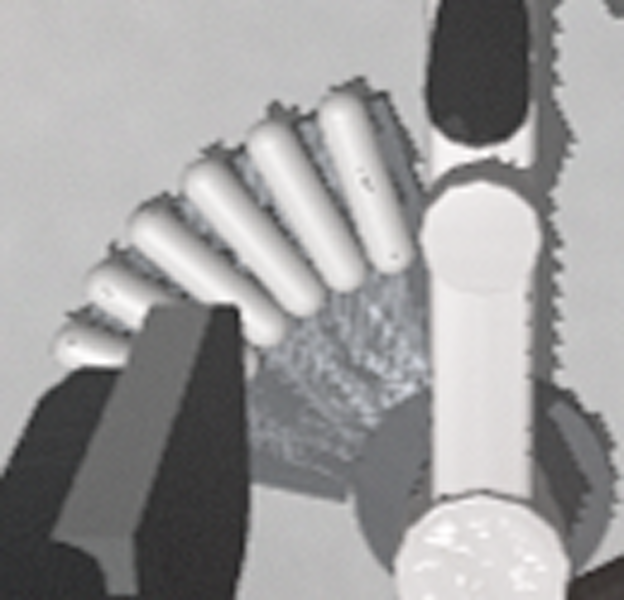

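The enlarged view shows ridges 1 to 4 as light bars: (340,108)–(393,258), (268,138)–(345,278), (204,174)–(305,302) and (150,218)–(268,332). The arm is at x≈481.

```bash
python3 - <<'E'
from h import *
s=np.load("s3.npy",allow_pickle=True).item(); f=lambda p:(215+(p[0]+.5)/4.8-.5,235+(p[1]+.5)/4.8-.5)
for z in(.04,.05):
  A=[]
  for k,(a,b) in enumerate([((340,108),(393,258)),((268,138),(345,278)),((204,174),(305,302)),((150,218),(268,332))],1):
    P,Q=ray("wrist",f(a),z,s),ray("wrist",f(b),z,s); d=P-Q; th=np.arctan2(d[1],d[0])%(2*np.pi)
    A.append(th-(k-3.5)*.17); w=P[:2]-[.6433,-.1961]; print(z,k,round(th,3),"est sector",round(A[-1],3),"radial",np.round([np.arctan2(w[1],w[0])%6.283,np.hypot(*w)],3))
  print(np.mean(A))
P,Q=ray("wrist",f((482,370)),.056,s),ray("wrist",f((482,470)),.056,s);d=P-Q;print("arm",np.arctan2(d[1],d[0])%6.283,"expect",np.pi-.55+.0875)
print("post top",ray("wrist",(314.8,243),.092,s), ray("wrist",(316,352),.06,s))
E
```

```text
0.04 1 2.981 est sector 3.406 radial [3.017 0.073]
0.04 2 3.131 est sector 3.386 radial [3.187 0.073]
0.04 3 3.288 est sector 3.373 radial [3.349 0.074]
0.04 4 3.419 est sector 3.334 radial [3.505 0.074]
3.3746727415240607
0.05 1 2.981 est sector 3.406 radial [2.991 0.076]
0.05 2 3.131 est sector 3.386 radial [3.149 0.076]
0.05 3 3.288 est sector 3.373 radial [3.3   0.076]
0.05 4 3.419 est sector 3.334 radial [3.447 0.076]
3.374672741524062
arm 2.6774783220146228 expect 2.679092653589793
post top [ 0.55705045 -0.15482544  0.092     ] [ 0.64194058 -0.1968421   0.06      ]
```

```bash
python3 -m inch '[{"claw":0,"travel":[-0.005,-0.01,-0.15],"turn":0},{"claw":0,"travel":[-0.005,-0.01,-0.3],"turn":0},{"claw":0,"travel":[-0.005,-0.01,-0.45],"turn":0},{"claw":0,"travel":[-0.005,-0.01,-0.55],"turn":0},{"claw":0,"travel":[-0.005,-0.01,-0.59],"turn":0}]' && python3 -m inch '[{"claw":-0.3,"travel":[0,0,0],"turn":0},{"claw":-0.4,"travel":[0,0,0],"turn":0},{"claw":-1,"travel":[0,0,0],"turn":0},{"claw":-1,"travel":[0,0,0],"turn":0},{"claw":-1,"travel":[0,0,0],"turn":0}]' 40 && python3 - <<'E'
from h import *
s=get_state(); p=s["position"]; d=p[:2]-[.6433,-.1961]; print(p,s["contact_force"],np.arctan2(d[1],d[0])-2.679,np.hypot(*d))
E
```

```text
clock: 11.55
position: [0.5599, -0.1557, 0.0788]
ee_rot: [-0.002, 0.228, 0.974, 0.0]
contact_force: [-0.3, -0.1, -0.7]
width: 0.0425
gripper_force: 0.0
clock: 12.05
position: [0.5622, -0.1575, 0.0824]
ee_rot: [0.001, 0.228, 0.974, -0.0]
contact_force: [0.1, 0.3, 5.0]
width: 0.0127
gripper_force: 39.2
[ 0.56223372 -0.15748199  0.08238389] [0.12941624 0.26451733 5.04775056] 0.01802238905051068 0.0897947250623277
```

```bash
cat > st.py <<'E'
from h import *
s=get_state(); p=s["position"]; F=s["contact_force"]; d=p[:2]-[.6433,-.1961]; q=s["ee_rot"]; th=np.arctan2(d[1],d[0])
t=np.array([-np.sin(th),np.cos(th)])
print("t%.2f lever %.3f r %.4f z %.4f push %.1f radial %.1f Fz %.1f yaw %.1f w %.4f g %.1f"%(s["clock"],th-2.679,np.hypot(*d),p[2],-F[:2]@t,F[:2]@(d/np.hypot(*d)),F[2],np.degrees(2*np.arctan2(q[2],q[1]))-90,s["width"],s["gripper_force"]))
E
python3 - <<'E'
import numpy as np
f=lambda a:np.array([np.cos(2.679+a),np.sin(2.679+a)])*.45
for a in np.arange(.1,.81,.1): print(round(a,2),np.round(f(a)-f(a-.1),4))
E
python3 -m inch '[{"claw":-1,"travel":[-0.005,-0.01,0.01],"turn":0.004},{"claw":-1,"travel":[-0.01,-0.02,0.01],"turn":0.016},{"claw":-1,"travel":[-0.01,-0.02,0.01],"turn":0.016}]'; python3 st.py
```

```text
0.1 [-0.018  -0.0412]
0.2 [-0.0138 -0.0428]
0.3 [-0.0095 -0.044 ]
0.4 [-0.0051 -0.0447]
0.5 [-0.0006 -0.045 ]
0.6 [ 0.0039 -0.0448]
0.7 [ 0.0084 -0.0442]
0.8 [ 0.0128 -0.0431]
clock: 12.35
position: [0.5609, -0.1602, 0.0826]
ee_rot: [0.002, 0.204, 0.979, 0.001]
contact_force: [6.1, 2.9, -5.3]
width: 0.012
gripper_force: 40.1
t12.35 lever 0.052 r 0.0898 z 0.0826 push 5.1 radial -4.4 Fz -5.3 yaw 66.4 w 0.0120 g 40.1
```

```bash
python3 -m inch '[{"claw":-1,"travel":[-0.004,-0.011,0],"turn":0.008},{"claw":-1,"travel":[-0.008,-0.021,0],"turn":0.016},{"claw":-1,"travel":[-0.008,-0.021,0],"turn":0.016}]' >/dev/null; python3 st.py
python3 -m inch '[{"claw":-1,"travel":[-0.004,-0.011,0],"turn":0.008},{"claw":-1,"travel":[-0.007,-0.021,0],"turn":0.016},{"claw":-1,"travel":[-0.007,-0.021,0],"turn":0.016}]' >/dev/null; python3 st.py
python3 -m inch '[{"claw":-1,"travel":[-0.003,-0.011,0],"turn":0.008},{"claw":-1,"travel":[-0.006,-0.022,0],"turn":0.016},{"claw":-1,"travel":[-0.006,-0.022,0],"turn":0.016}]' >/dev/null; python3 st.py
```

```text
t12.65 lever 0.101 r 0.0899 z 0.0825 push 5.0 radial -2.6 Fz -3.8 yaw 69.3 w 0.0127 g 40.1
t12.95 lever 0.150 r 0.0901 z 0.0825 push 4.1 radial -4.0 Fz -2.7 yaw 72.2 w 0.0126 g 40.1
t13.25 lever 0.200 r 0.0901 z 0.0826 push 4.0 radial -3.0 Fz -3.2 yaw 75.1 w 0.0126 g 40.2
```

```bash
python3 -m inch '[{"claw":-1,"travel":[-0.003,-0.011,0],"turn":0.008},{"claw":-1,"travel":[-0.003,-0.011,0],"turn":0.008},{"claw":-1,"travel":[-0.003,-0.011,0],"turn":0.008}]' >/dev/null; python3 st.py
python3 -m inch '[{"claw":-1,"travel":[-0.0025,-0.011,0],"turn":0.008},{"claw":-1,"travel":[-0.0025,-0.011,0],"turn":0.008},{"claw":-1,"travel":[-0.0025,-0.011,0],"turn":0.008}]' >/dev/null; python3 st.py
python3 -m inch '[{"claw":-1,"travel":[-0.002,-0.011,0],"turn":0.008},{"claw":-1,"travel":[-0.002,-0.011,0],"turn":0.008},{"claw":-1,"travel":[-0.002,-0.011,0],"turn":0.008}]' >/dev/null; python3 st.py
python3 -m inch '[{"claw":-1,"travel":[-0.002,-0.011,0],"turn":0.008},{"claw":-1,"travel":[-0.002,-0.011,0],"turn":0.008},{"claw":-1,"travel":[-0.002,-0.011,0],"turn":0.008}]' >/dev/null; python3 st.py
python3 -m inch '[{"claw":-1,"travel":[-0.0015,-0.011,0],"turn":0.008},{"claw":-1,"travel":[-0.0015,-0.011,0],"turn":0.008},{"claw":-1,"travel":[-0.0015,-0.011,0],"turn":0.008}]' >/dev/null; python3 st.py
python3 -m inch '[{"claw":-1,"travel":[-0.0015,-0.011,0],"turn":0.008},{"claw":-1,"travel":[-0.0015,-0.011,0],"turn":0.008},{"claw":-1,"travel":[-0.0015,-0.011,0],"turn":0.008}]' >/dev/null; python3 st.py
```

```text
t13.55 lever 0.224 r 0.0902 z 0.0826 push 3.7 radial -3.6 Fz -3.8 yaw 76.5 w 0.0127 g 40.2
t13.85 lever 0.248 r 0.0902 z 0.0826 push 3.7 radial -4.2 Fz -3.1 yaw 77.9 w 0.0133 g 40.2
t14.15 lever 0.269 r 0.0903 z 0.0826 push 5.9 radial -2.9 Fz -2.7 yaw 79.4 w 0.0127 g 40.3
t14.45 lever 0.288 r 0.0903 z 0.0826 push 6.4 radial -1.8 Fz -2.5 yaw 80.8 w 0.0126 g 40.3
t14.75 lever 0.317 r 0.0904 z 0.0826 push 5.7 radial -3.0 Fz -2.0 yaw 82.2 w 0.0128 g 40.3
t15.05 lever 0.348 r 0.0904 z 0.0826 push 4.9 radial -3.6 Fz -2.3 yaw 83.7 w 0.0130 g 40.3
```

```bash
python3 -m inch '[{"claw":-1,"travel":[-0.001,-0.009,0],"turn":0.006},{"claw":-1,"travel":[-0.001,-0.009,0],"turn":0.006},{"claw":-1,"travel":[-0.001,-0.009,0],"turn":0.006}]' >/dev/null; python3 st.py
python3 -m inch '[{"claw":-1,"travel":[-0.001,-0.009,0],"turn":0.006},{"claw":-1,"travel":[-0.001,-0.009,0],"turn":0.006},{"claw":-1,"travel":[-0.001,-0.009,0],"turn":0.006}]' >/dev/null; python3 st.py
python3 -m inch '[{"claw":-1,"travel":[-0.001,-0.009,0],"turn":0.006},{"claw":-1,"travel":[-0.001,-0.009,0],"turn":0.006},{"claw":-1,"travel":[-0.001,-0.009,0],"turn":0.006}]' >/dev/null; python3 st.py
python3 -m inch '[{"claw":-1,"travel":[-0.001,-0.009,0],"turn":0.006},{"claw":-1,"travel":[-0.001,-0.009,0],"turn":0.006},{"claw":-1,"travel":[-0.001,-0.009,0],"turn":0.006}]' >/dev/null; python3 st.py
python3 -m inch '[{"claw":-1,"travel":[-0.0005,-0.009,0],"turn":0.006},{"claw":-1,"travel":[-0.0005,-0.009,0],"turn":0.006},{"claw":-1,"travel":[-0.0005,-0.009,0],"turn":0.006}]' >/dev/null; python3 st.py
python3 -m inch '[{"claw":-1,"travel":[-0.0005,-0.009,0],"turn":0.006},{"claw":-1,"travel":[-0.0005,-0.009,0],"turn":0.006},{"claw":-1,"travel":[-0.0005,-0.009,0],"turn":0.006}]' >/dev/null; python3 st.py
python3 -m inch '[{"claw":-1,"travel":[0,-0.009,0],"turn":0.006},{"claw":-1,"travel":[0,-0.009,0],"turn":0.006},{"claw":-1,"travel":[0,-0.009,0],"turn":0.006}]' >/dev/null; python3 st.py
python3 -m inch '[{"claw":-1,"travel":[0,-0.009,0],"turn":0.006},{"claw":-1,"travel":[0,-0.009,0],"turn":0.006},{"claw":-1,"travel":[0,-0.009,0],"turn":0.006}]' >/dev/null; python3 st.py
```

```text
t15.35 lever 0.373 r 0.0905 z 0.0826 push 3.6 radial -2.7 Fz -3.5 yaw 84.8 w 0.0125 g 40.1
t15.65 lever 0.399 r 0.0906 z 0.0827 push 2.4 radial -4.4 Fz -5.2 yaw 85.9 w 0.0128 g 40.0
t15.95 lever 0.413 r 0.0906 z 0.0826 push 4.2 radial -5.1 Fz -4.7 yaw 86.9 w 0.0128 g 40.0
t16.25 lever 0.429 r 0.0907 z 0.0826 push 5.2 radial -6.0 Fz -4.7 yaw 88.0 w 0.0126 g 40.0
t16.55 lever 0.445 r 0.0907 z 0.0826 push 6.4 radial -5.4 Fz -4.6 yaw 89.1 w 0.0124 g 40.1
t16.85 lever 0.452 r 0.0908 z 0.0826 push 9.8 radial -6.8 Fz -3.7 yaw 90.1 w 0.0125 g 40.2
t17.15 lever -5.805 r 0.0909 z 0.0826 push 6.9 radial -5.4 Fz -3.3 yaw 91.2 w 0.0127 g 40.1
t17.45 lever -5.780 r 0.0909 z 0.0826 push 6.1 radial -6.8 Fz -2.9 yaw 92.3 w 0.0126 g 40.1
```

```bash
sed -i 's/^t=np/th%=2*np.pi\nt=np/' st.py
python3 -m inch '[{"claw":-1,"travel":[0.0015,-0.009,0],"turn":0.006},{"claw":-1,"travel":[0.0015,-0.009,0],"turn":0.006},{"claw":-1,"travel":[0.0015,-0.009,0],"turn":0.006}]' >/dev/null; python3 st.py
python3 -m inch '[{"claw":-1,"travel":[0.0015,-0.009,0],"turn":0.006},{"claw":-1,"travel":[0.0015,-0.009,0],"turn":0.006},{"claw":-1,"travel":[0.0015,-0.009,0],"turn":0.006}]' >/dev/null; python3 st.py
python3 -m inch '[{"claw":-1,"travel":[0.0015,-0.009,0],"turn":0.006},{"claw":-1,"travel":[0.0015,-0.009,0],"turn":0.006},{"claw":-1,"travel":[0.0015,-0.009,0],"turn":0.006}]' >/dev/null; python3 st.py
python3 -m inch '[{"claw":-1,"travel":[0.0015,-0.009,0],"turn":0.006},{"claw":-1,"travel":[0.0015,-0.009,0],"turn":0.006},{"claw":-1,"travel":[0.0015,-0.009,0],"turn":0.006}]' >/dev/null; python3 st.py
python3 -m inch '[{"claw":-1,"travel":[0.002,-0.009,0],"turn":0.006},{"claw":-1,"travel":[0.002,-0.009,0],"turn":0.006},{"claw":-1,"travel":[0.002,-0.009,0],"turn":0.006}]' >/dev/null; python3 st.py
python3 -m inch '[{"claw":-1,"travel":[0.002,-0.009,0],"turn":0.006},{"claw":-1,"travel":[0.002,-0.009,0],"turn":0.006},{"claw":-1,"travel":[0.002,-0.009,0],"turn":0.006}]' >/dev/null; python3 st.py
```

```text
t17.75 lever 0.526 r 0.0909 z 0.0827 push 4.9 radial -6.1 Fz -3.2 yaw 93.4 w 0.0127 g 40.1
t18.05 lever 0.549 r 0.0910 z 0.0826 push 4.4 radial -5.5 Fz -3.2 yaw 94.5 w 0.0123 g 40.1
t18.35 lever 0.572 r 0.0910 z 0.0826 push 2.8 radial -4.6 Fz -4.0 yaw 95.6 w 0.0126 g 40.1
t18.65 lever 0.585 r 0.0911 z 0.0826 push 5.1 radial -5.4 Fz -2.2 yaw 96.6 w 0.0124 g 40.2
t18.95 lever 0.600 r 0.0911 z 0.0826 push 5.2 radial -5.1 Fz -2.9 yaw 97.7 w 0.0128 g 40.3
t19.25 lever 0.613 r 0.0912 z 0.0826 push 7.1 radial -4.0 Fz -1.4 yaw 98.8 w 0.0124 g 40.4
```

```bash
python3 -m inch '[{"claw":-1,"travel":[0.002,-0.009,0],"turn":0.006},{"claw":-1,"travel":[0.002,-0.009,0],"turn":0.006},{"claw":-1,"travel":[0.002,-0.009,0],"turn":0.006}]' >/dev/null; python3 st.py
python3 -m inch '[{"claw":-1,"travel":[0.002,-0.009,0],"turn":0.006},{"claw":-1,"travel":[0.002,-0.009,0],"turn":0.006},{"claw":-1,"travel":[0.002,-0.009,0],"turn":0.006}]' >/dev/null; python3 st.py
python3 -m inch '[{"claw":-1,"travel":[0.002,-0.009,0],"turn":0.006},{"claw":-1,"travel":[0.002,-0.009,0],"turn":0.006},{"claw":-1,"travel":[0.002,-0.009,0],"turn":0.006}]' >/dev/null; python3 st.py
python3 -m inch '[{"claw":-1,"travel":[0.002,-0.009,0],"turn":0.006},{"claw":-1,"travel":[0.002,-0.009,0],"turn":0.006},{"claw":-1,"travel":[0.002,-0.009,0],"turn":0.006}]' >/dev/null; python3 st.py
```

```text
t19.55 lever 0.635 r 0.0912 z 0.0826 push 5.3 radial -4.1 Fz -0.9 yaw 99.9 w 0.0128 g 40.4
t19.85 lever 0.643 r 0.0912 z 0.0826 push 8.4 radial -3.4 Fz -0.1 yaw 100.9 w 0.0125 g 40.6
t20.15 lever 0.673 r 0.0913 z 0.0826 push 6.7 radial -4.0 Fz -0.6 yaw 102.0 w 0.0122 g 40.5
t20.45 lever 0.698 r 0.0914 z 0.0826 push 5.8 radial -4.2 Fz -1.9 yaw 103.1 w 0.0128 g 40.4
```

```bash
python3 -m inch '[{"claw":-1,"travel":[0.001,-0.006,0],"turn":0.004},{"claw":-1,"travel":[0.001,-0.006,0],"turn":0.004},{"claw":-1,"travel":[0.001,-0.006,0],"turn":0.004}]' >/dev/null; python3 st.py
python3 -m inch '[{"claw":-1,"travel":[0.001,-0.0045,0],"turn":0.003},{"claw":-1,"travel":[0.001,-0.0045,0],"turn":0.003},{"claw":-1,"travel":[0.001,-0.0045,0],"turn":0.003}]' >/dev/null; python3 st.py
python3 -m inch '[{"claw":-1,"travel":[0.001,-0.0045,0],"turn":0.003},{"claw":-1,"travel":[0.001,-0.0045,0],"turn":0.003},{"claw":-1,"travel":[0.001,-0.0045,0],"turn":0.003}]' >/dev/null; python3 st.py
```

```text
t20.75 lever 0.714 r 0.0914 z 0.0826 push 4.4 radial -4.4 Fz -1.8 yaw 103.9 w 0.0128 g 40.4
t21.05 lever 0.725 r 0.0915 z 0.0826 push 4.9 radial -3.9 Fz -2.4 yaw 104.4 w 0.0124 g 40.4
t21.35 lever 0.737 r 0.0915 z 0.0826 push 4.2 radial -3.2 Fz -2.0 yaw 105.0 w 0.0126 g 40.3
```

```bash
python3 -m inch '[{"claw":-1,"travel":[0.001,-0.0035,0],"turn":0.002},{"claw":-1,"travel":[0.001,-0.0035,0],"turn":0.002},{"claw":-1,"travel":[0.001,-0.0035,0],"turn":0.002}]' >/dev/null; python3 st.py
python3 -m inch '[{"claw":-1,"travel":[0.0005,-0.002,0],"turn":0.001},{"claw":-1,"travel":[0.0005,-0.002,0],"turn":0.001},{"claw":-1,"travel":[0.0005,-0.002,0],"turn":0.001}]' >/dev/null; python3 st.py
python3 -m inch '[{"claw":-1,"travel":[0.0005,-0.002,0],"turn":0.001},{"claw":-1,"travel":[0.0005,-0.002,0],"turn":0.001},{"claw":-1,"travel":[0.0005,-0.002,0],"turn":0.001}]' >/dev/null; python3 st.py
```

```text
t21.65 lever 0.745 r 0.0915 z 0.0826 push 4.7 radial -3.8 Fz -0.9 yaw 105.3 w 0.0125 g 40.3
t21.95 lever 0.748 r 0.0916 z 0.0826 push 4.9 radial -2.5 Fz -2.5 yaw 105.5 w 0.0124 g 40.3
t22.25 lever 0.751 r 0.0916 z 0.0826 push 4.7 radial -3.7 Fz -2.3 yaw 105.7 w 0.0127 g 40.4
```

```bash
python3 -m inch '[{"claw":-1,"travel":[0.001,-0.0035,0],"turn":0.002},{"claw":-1,"travel":[0.001,-0.0035,0],"turn":0.002},{"claw":-1,"travel":[0.001,-0.0035,0],"turn":0.002}]' >/dev/null; python3 st.py
python3 -m inch '[{"claw":-1,"travel":[0.001,-0.0035,0],"turn":0.002},{"claw":-1,"travel":[0.001,-0.0035,0],"turn":0.002},{"claw":-1,"travel":[0.001,-0.0035,0],"turn":0.002}]' >/dev/null; python3 st.py; python3 - <<'E'
from h import *
t=imaging.get_image("top"); cv2.imwrite("pics/end.png",t[:,:,::-1]); s=get_state(); print(s["position"],proj("top",s["position"]))
E
python3 st.py
```

```text
t22.55 lever 0.755 r 0.0916 z 0.0826 push 6.3 radial -5.0 Fz -1.0 yaw 106.0 w 0.0125 g 40.5
t22.85 lever 0.761 r 0.0916 z 0.0825 push 6.0 radial -3.8 Fz -2.3 yaw 106.4 w 0.0126 g 40.5
[ 0.55573468 -0.22297979  0.08252894] [375.96073533 225.84882555]
t22.90 lever 0.760 r 0.0916 z 0.0825 push 5.4 radial -3.6 Fz -1.7 yaw 106.4 w 0.0124 g 40.5
```

View pics/end.png

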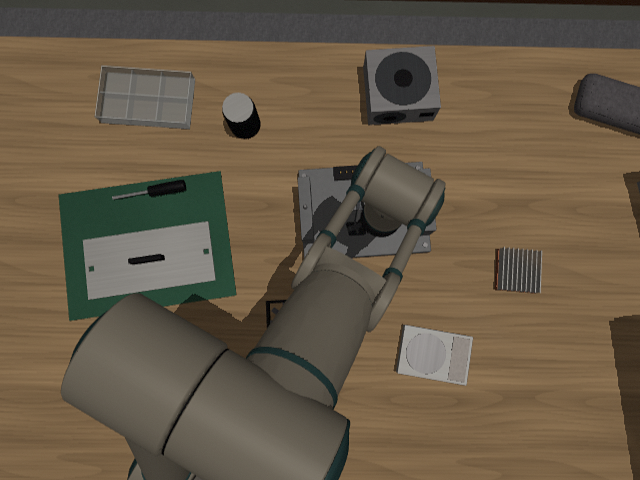

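The cover lies flat on the mat, spanning (83–215, 222–299), and the other items haven't moved. After three force drops, at about 0.40, 0.575 and 0.745 rad, the push has risen again, so the lever is seated at the third notch.

```bash
python3 -m inch '[{"claw":-1,"travel":[0,0,0],"turn":0},{"claw":-1,"travel":[0,0,0],"turn":0},{"claw":-1,"travel":[0,0,0],"turn":0},{"claw":-1,"travel":[0,0,0],"turn":0},{"claw":-1,"travel":[0,0,0],"turn":0}]' >/dev/null; python3 st.py; python3 -c "
from rig import ticket; print(ticket.sign_off())"
```

```text
t23.40 lever 0.761 r 0.0916 z 0.0826 push 6.0 radial -4.0 Fz -1.8 yaw 106.4 w 0.0127 g 40.5
the job is handed in; nothing more can be done
None
```

I laid the cover flat on the mat and pushed the lever to the third click, where the fingers still hold it; the job was handed in at 23.4 s, and the sign-off gave no verdict.

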